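# Stack a bearing for pressing

## Task

Set up the wheel bearing for the press: on the green press plate, build one centred stack, from the bottom up: the plain aluminium support ring, the bearing, the red driver disc, and last the brass drift standing upright, foot down, on top. Set each one down in that order, and let go of it before fetching the next. Leave the blue disc, the small wrench and the pen light where they lie.

Things in the scene. Friction and masses are not known exactly. Their poses are not given: they have to be found in the camera images.
- plate_top (a point): Centre of the top face of the press plate, a square green painted steel plate 100 x 100 mm, 16 mm thick, fixed to the work surface, z up. A dark disc 65 mm across with a bright rim and a bright centre dot (all flush) marks its middle.
- ring_mid (a point): Centre (half-way up, on the axis) of the support ring, a loose plain ring of pale bare aluminium (no black seal), lying flat: 60 mm outside, 32 mm hole, 30 mm high, about 0.25 kg; z is its axis. Grasp across the outside.
- bearing_mid (a point): Centre (half-way up, on the axis) of the ball bearing, a loose steel ring with a black seal, lying flat: 52 mm outside, 15 mm high, about 0.14 kg; z is its axis. Grasp across the outside. Nothing enters its bore.
- red_disc_mid (a point): Centre (half-way up, on the axis) of the red driver disc, loose, lying flat: 50 mm across, 14 mm high, about 0.1 kg, red with a bright ring and a dark middle on its top (all flush); z is its axis. Grasp across the outside.
- blue_disc_mid (a point): Centre (half-way up, on the axis) of the blue driver disc, for another bearing size, loose, lying flat: 40 mm across, 14 mm high. Not to be used.
- drift_mid (a point): Centre (half-way up, on the axis) of the brass drift, a loose upright stubby round bar 55 mm high, about 0.22 kg; z is its axis, up. Its foot is 32 mm across for the lowest 10 mm, its shank is 28 mm across from 13 to 49 mm up, with a chamfered head. Grasp across the shank. It starts standing on its foot.
- wrench_2: A small chrome combination wrench 160 x 34 x 8 mm lying flat among the parts, origin under its middle, its length along its own y. A bystander, loose.
- work_light: An olive and grey pen light 158 x 27 x 22 mm lying flat among the parts, origin under its middle, its length along its own y. A bystander, loose.
Not all that is in view belongs to the job. What is shaped like the part that bears ring_mid but turquoise is not meant.

How it is judged:
On the way, in this order (a step that is already met when the one before it is completed fails the run):
1. the aluminium support ring lies on the press plate, released (horizontal distance between ring_mid and plate_top below 0.012 m and height (world z) of ring_mid between 0.027 and 0.035 m and contact force between the fingers and support_ring below 0.1 N), for 0.2 s.
2. the bearing lies on the support ring, released (horizontal distance between bearing_mid and ring_mid below 0.01 m and height (world z) of bearing_mid between 0.0495 and 0.0575 m and contact force between the fingers and bearing below 0.1 N), for 0.2 s.
3. the red disc lies on the bearing, released (horizontal distance between red_disc_mid and bearing_mid below 0.01 m and height (world z) of red_disc_mid between 0.064 and 0.072 m and contact force between the fingers and red_disc below 0.1 N), for 0.2 s.
4. the brass drift stands on the red disc, released (horizontal distance between drift_mid and red_disc_mid below 0.01 m and height (world z) of drift_mid between 0.0985 and 0.1065 m and contact force between the fingers and drift below 0.1 N), for 0.2 s.
At the end, for the whole second after the job is handed in: Stacked on the plate, bottom up: ring (within 12 mm of centre), bearing, red disc, upright drift (within 0.12 rad), each axis within 10 mm of the one below, heights right to 4 mm, released, at rest; blue disc, wrench and pen light within 30 mm of where they were (horizontal distance between ring_mid and plate_top below 0.012 m and height (world z) of ring_mid between 0.027 and 0.035 m and horizontal distance between bearing_mid and ring_mid below 0.01 m and height (world z) of bearing_mid between 0.0495 and 0.0575 m and horizontal distance between red_disc_mid and bearing_mid below 0.01 m and height (world z) of red_disc_mid between 0.064 and 0.072 m and horizontal distance between drift_mid and red_disc_mid below 0.01 m and height (world z) of drift_mid between 0.0985 and 0.1065 m and angle between drift_mid's own z axis and vertical below 0.12 rad and linear speed of each of support_ring, bearing, red_disc, drift below 0.02 m/s and distance of each of blue_disc_mid, wrench_2, work_light from where it was at the start of the episode below 0.03 m); the robot touches nothing.
It fails at once if the blue disc is moved by more than 30 mm (distance of blue_disc_mid from where it was at the start of the episode above 0.03 m).
It fails at once if the wrench is moved by more than 30 mm (distance of wrench_2 from where it was at the start of the episode above 0.03 m).
It fails at once if the pen light is moved by more than 30 mm (distance of work_light from where it was at the start of the episode above 0.03 m).
It also fails if it takes over 109 s, if anything falls off the work surface, if the arm or the gripper's body presses on something with over 40 N, if the wrist force passes 120 N, or if a joint passes its speed limit or range.

## Robot

A 7-joint arm with a two-finger parallel gripper is mounted at the origin on a cart in front of the work surface, level with it; the furniture and walls round the work are solid. World frame = base frame: x ahead of the robot, y to its left, z up, the work surface at z = 0. Lengths are in m, angles in rad, forces in N, time in s.
With the tool pointing down it reaches from about 0.35 to 0.9 m from the base axis. Payload 8.1 kg.
Tool frame: the origin (TCP) lies at the very end of the fingers, on their centre line; the grasp point (between the pads) lies 19 mm behind it; z points along the fingers, y is the line along which they close (so a half turn about z gives the same grasp; the last joint's range is limited). The gripper opens to 92 mm and grips with 3 to 60 N. Pads are 19 mm wide; open, the fingers measure 130 mm over their backs; the gripper's body (75 mm by 190 mm) begins 47 mm behind the grasp point.
Start: joints at [1.228, 0.434, 0.025, 1.573, -0.012, 1.134, -0.075], TCP at [0.148, -0.607, 0.197] pointing down, gripper open.
Joint ranges: [-2.62, 2.62], [-0.44, 2.09], [-1.27, 1.32], [0.08, 2.57], [-1.32, 4.46], [0.12, 2], [-2.74, 2.74]. Speed limits (rad/s): [2.22, 2.22, 3.01, 3.01, 3.14, 3.14, 3.14].

## Interface

Orientations are given as a rotation vector (axis times angle).
In Python, from cell import readout, cams, job gives the robot as it stands.
- The arm moves only by the tool drive_tool, never from a script. Its argument "commands" is a list of rows, each a list of 3 entries, a list of its own where there are three numbers: the turn, a rotation vector about the tool's x, y, z in rad, then the shift along the tool's x, y, z in cm, then the gripper's target within -1 to 1 (fully open at 1, half-way at 0, shut at -1). A call has 1 to 20 rows; each row is the pose to reach, as a shift and turn from the pose commanded when the call began, along the tool's axes at that moment; what a row does not reach only later rows make up. A row lasts 1/12 s, in which the tool goes at most 41.7 mm and 7.16 degrees, less where a joint would pass 70% of its speed; a pose out of reach is approached as far as the arm can. A call with a gripper value outside its range is refused whole. The fingers move at their own pace and stop on an object; "newtons" is the grip in N (left out, the last holds). Time passes only in rows, so rows that repeat a pose let the fingers close. It gives the time, the measured TCP pose, the force, the opening and the grip force at its end, in the units of the state.
- readout.observe(): the state, without advancing time (a new reading comes with each control period).
- cams.get_image(name): name is "side" or "top"; returns the picture (480x640x3 uint8, blue, green, red); there is no depth.
- cams.camera_info(name): a dict with "camera_matrix" (3x3 intrinsics, pixels), "R" (3x3) and "t" (3): a world point X has camera coordinates R X + t. Camera axes: x right, y down, z forward; pixel columns grow to the right and rows downward; lengths in m; the calibration is good to about 2 mm. A picture is of the moment at which its call begins. camera_info takes no time and is no camera call.
- job.sign_off(): hands the job in; it is judged then, once.
The state is a dict: "clock": time; "joints": joint angles; "dq": joint speeds; "joint_efforts": joint torques, N m; "position": TCP position; "ee_rot": TCP orientation; "force": force on the tool from outside, world axes, zero at the start; "ft_torque": the same for the moment, N m; "width": opening from 0.0 (shut) to 1.0 (fully open); "gripper_force": force on a finger pad.
Only numpy, scipy, OpenCV 4.12 (cv2) and the standard library are available. Lean on these libraries where they do the work, as an engineer would, in place of code of your own. Each camera call takes 0.05 s, during which the arm holds its last target. There are 200 camera calls.

## Working session

There is one attempt and no reset: what is moved stays moved. The work goes in short steps, Python scripts to look and compute and a tool call to move; the robot and the scene stay as the last step left them, time stands still between calls to the robot, and variables do not carry over. Pictures are saved under pics/ and viewed, at most 14 in all, crops included, and the job is handed in when it is done.

Besides the shell and the picture viewer there is one more tool, called after "Call:" by a JSON object that holds its "op" and its "data". drive_tool: Moves the arm, as the interface text tells. Its arguments: {"type":"object","properties":{"commands":{"type":"array"},"newtons":{"type":"number"}},"required":["commands"]}

```bash
mkdir -p pics; ls; python3 - <<'E'
from cell import readout,cams
import cv2,numpy as np
print(readout.observe())
for n in("top","side"):
    cv2.imwrite(f"pics/{n}0.png",cams.get_image(n)); i=cams.camera_info(n); print(n,i, -np.array(i["R"]).T@np.array(i["t"]))
E
```

```text
pics
{'clock': 0.0, 'joints': array([ 1.22843113,  0.4352282 ,  0.02499319,  1.57414065, -0.01159523,
        1.13399985, -0.07509903]), 'dq': array([ 0.00096217,  0.00038241,  0.00032832, -0.00026075,  0.00075801,
        0.00033696,  0.00053205]), 'joint_efforts': array([ 3.32244808e-04, -6.67853308e+01,  9.84687880e-01, -3.14460397e+01,
       -6.08412805e-02,  4.29440523e-02,  1.37794123e-04]), 'position': array([ 0.14820679, -0.60657044,  0.19572517]), 'ee_rot': array([-3.11747956e+00, -3.75396917e-01,  5.54643756e-04]), 'force': array([-0.34680936, -0.10486631,  0.13680409]), 'ft_torque': array([ 0.01936467,  0.0125966 , -0.01158883]), 'gripper_force': 0.0, 'width': 0.9972428301729198}
top {'camera_matrix': array([[496.698429  ,   0.        , 317.02005726],
       [  0.        , 496.698429  , 234.11196908],
       [  0.        ,   0.        ,   1.        ]]), 'R': array([[-0.02335473, -0.99925924, -0.0305863 ],
       [-0.98937371,  0.02749378, -0.14277166],
       [ 0.14350684,  0.02692689, -0.98928294]]), 't': array([0.03265428, 0.51523949, 0.97930182])} [ 0.36999053 -0.00790535  1.04336695]
side {'camera_matrix': array([[538.941596  ,   0.        , 314.67715281],
       [  0.        , 538.941596  , 242.03225985],
       [  0.        ,   0.        ,   1.        ]]), 'R': array([[-0.99631166, -0.08418997, -0.01658668],
       [-0.03687266,  0.59459305, -0.80318087],
       [ 0.0774821 , -0.79960687, -0.5955043 ]]), 't': array([0.50503049, 0.06799365, 0.96707686])} [0.43074373 0.77537126 0.63888641]
```

View pics/top0.png

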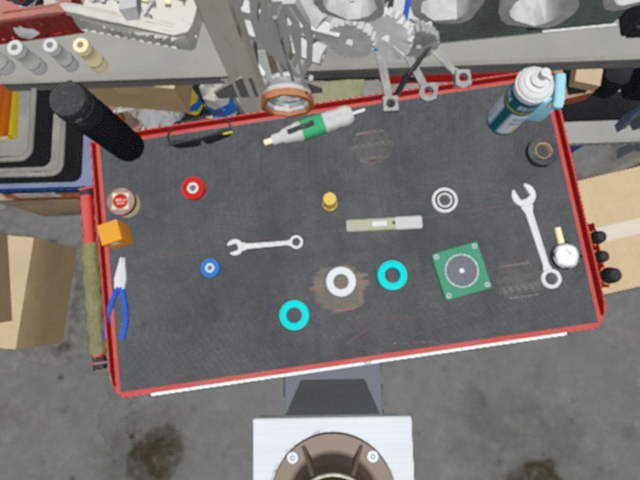

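View pics/side0.png

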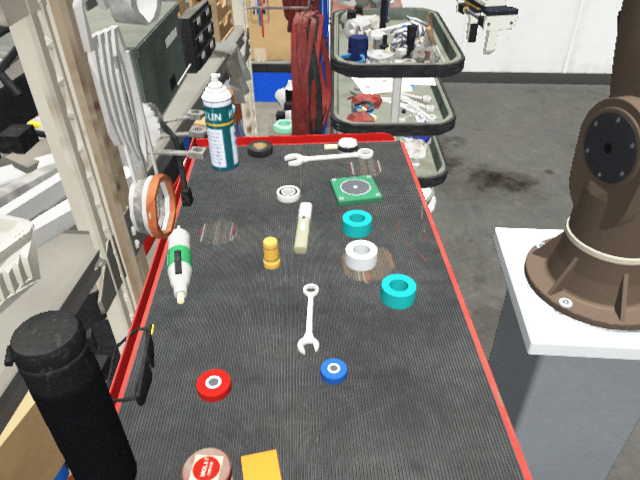

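Top view candidates:
- Ring: the white ring at (341,281) is pale and bare. The turquoise rings at (392,275) and (294,315) are excluded.
- Bearing: (445,200) looks like a steel ring with a dark seal. The dark roll at (541,152) does not.
- Red disc: (193,188). The tin at (123,201) is not it.
- Drift: (330,202).
- Plate: (461,270).

I'll confirm these in one enlarged crop sheet.

```bash
cat > h.py <<'E'
import numpy as np,cv2
from cell import cams,readout
def unproj(n,uv,z):
    i=cams.camera_info(n);R=np.array(i["R"]);t=np.array(i["t"])
    d=R.T@np.linalg.inv(i["camera_matrix"])@[uv[0],uv[1],1];c=-R.T@t
    return (c+d*(z-c[2])/d[2])[:2]
def sheet(im,cs,fn,h=22,s=6):
    T=[]
    for u,v in cs:
        c=cv2.resize(im[v-h:v+h,u-h:u+h],None,fx=s,fy=s,interpolation=cv2.INTER_CUBIC)
        for k in range(0,2*h,5):
            L=8 if k%10 else 16
            c[:L,k*s]=(0,255,255);c[k*s,:L]=(0,255,255)
        cv2.putText(c,f"{u-h},{v-h}",(20,30),0,.5,(0,255,255),1);c[-1]=255;c[:,-1]=255;T.append(c)
    cv2.imwrite(fn,np.vstack([np.hstack(T[k:k+3]) for k in range(0,len(T),3)]))
E
python3 - <<'E'
from h import *
im=cv2.imread("pics/top0.png")
sheet(im,[(341,281),(445,200),(193,188),(330,202),(461,270),(541,152)],"pics/s1.png")
# blob centres by colour/brightness near each
hsv=cv2.cvtColor(im,cv2.COLOR_BGR2HSV)
def outer(m,u,v,r=18):
    k=np.zeros_like(m);k[v-r:v+r,u-r:u+r]=m[v-r:v+r,u-r:u+r]
    c=max(cv2.findContours(k,cv2.RETR_EXTERNAL,cv2.CHAIN_APPROX_NONE)[0],key=cv2.contourArea)
    return cv2.fitEllipse(c)
br=(hsv[...,2]>140).astype(np.uint8); sat=((hsv[...,1]>140)&(hsv[...,2]>90)).astype(np.uint8)
for n,m,u,v,z in[("ring",br,341,281,.028),("bear",br,445,200,.014),("red",sat,193,188,.012),("drift",sat,330,202,.03)]:
    e=outer(m,u,v); print(n,np.round(e[0],1),np.round(e[1],1),unproj("top",e[0],z).round(4))
print("plate",unproj("top",(461.5,270.5),.016))
for n,uv,z in[("ring",(361,250),.03),("bear",(288,191),.015),("red",(214,382),.014),("drift",(271,241),.055),("plate",(356,187),.016)]: print(n,unproj("side",uv,z).round(4))
E
```

```text
ring [340.8 281.1] [30.1 31.5] [ 0.4193 -0.0265]
bear [444.3 199.6] [25.2 25.9] [ 0.5851 -0.2489]
red [193. 188.] [22.3 22.7] [0.6268 0.2838]
drift [329.1 199.2] [10.7 11.7] [ 0.5897 -0.0072]
plate [ 0.43541522 -0.2744889 ]
ring [ 0.422  -0.0228]
bear [ 0.5875 -0.2492]
red [0.6289 0.2843]
drift [ 0.5867 -0.0068]
plate [ 0.4366 -0.2735]
```

View pics/s1.png

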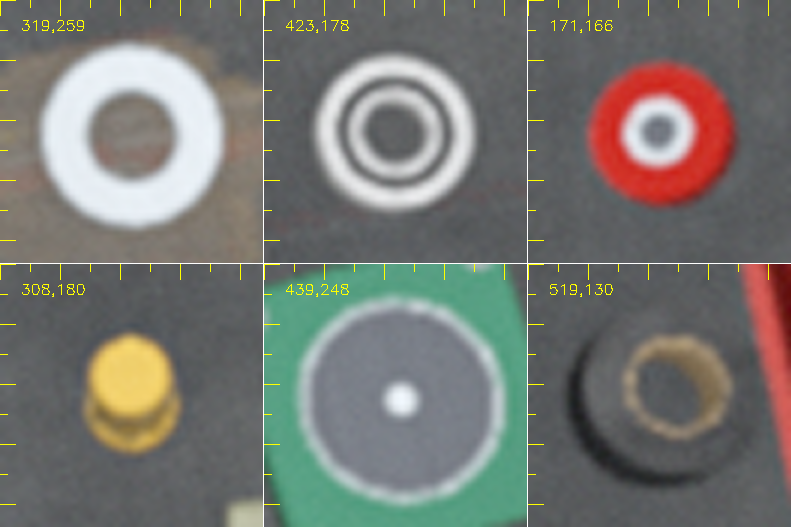

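Crop sheet:
- Ring: pale bare aluminium, centre about (341,281).
- Bearing: steel with a black seal groove, centre about (444.6,200).
- Red disc: centre about (193,188).
- Drift: top centre about (329.5,198.5).
- Plate: dot at (461.7,270.4).
- The item at (541,152) is a dark roll and not the bearing.

The two cameras agree to about 3 mm. I'll square up the tool first.

Call:
{"op": "drive_tool", "data": {"commands": [[[0, 0, 0.12], [0, 0, 0], 1], [[0, 0, 0.24], [0, 0, 0], 1], [[0, 0, 0.24], [0, 0, 0], 1], [[0, 0, 0.24], [0, 0, 0], 1]], "newtons": 25}}

```text
clock: 0.43
position: [0.1485, -0.6069, 0.1962]
ee_rot: [-3.141, -0.006, 0.001]
force: [-0.1, 0.0, -0.3]
width: 0.996
gripper_force: 0.0
```

```bash
cat >> h.py <<'E'
from scipy.spatial.transform import Rotation as Ro
def to(*tgt):
    s=readout.observe();R=Ro.from_rotvec(s["ee_rot"]).as_matrix()
    print(s["position"].round(4),"width",round(s["width"]*92,1),"F",s["force"].round(1),s["clock"])
    print("yaw",np.degrees(np.arctan2(R[1,0],R[0,0])).round(2),"z",R[:,2].round(3))
    for p in tgt: print(p,"shift cm",(R.T@(np.array(p)-s["position"])*100).round(2))
E
python3 - <<'E'
from h import *
print(unproj("top",(329.6,198.5),.055),unproj("top",(461.6,270.4),.016),unproj("top",(341,281.2),.03),unproj("top",(444.5,199.8),.015))
to((.4205,-.025,.2),(.4205,-.025,.006))
E
```

```text
[ 0.5857065  -0.00826113] [ 0.43561478 -0.27470542] [ 0.41901407 -0.02678392] [ 0.58441846 -0.24897612]
[ 0.1485 -0.6069  0.1962] width 91.6 F [-0.1  0.  -0.3] 0.4333
yaw 0.2 z [-0.     0.001 -1.   ]
(0.4205, -0.025, 0.2) shift cm [ 27.41 -58.09  -0.36]
(0.4205, -0.025, 0.006) shift cm [ 27.42 -58.08  19.04]
```

Call:
{"op": "drive_tool", "data": {"commands": [[[0, 0, 0], [27.2, -58.1, 0], 1], [[0, 0, 0], [27.2, -58.1, 0], 1], [[0, 0, 0], [27.2, -58.1, 0], 1], [[0, 0, 0], [27.2, -58.1, 0], 1], [[0, 0, 0], [27.2, -58.1, 0], 1], [[0, 0, 0], [27.2, -58.1, 0], 1], [[0, 0, 0], [27.2, -58.1, 0], 1], [[0, 0, 0], [27.2, -58.1, 0], 1], [[0, 0, 0], [27.2, -58.1, 0], 1], [[0, 0, 0], [27.2, -58.1, 0], 1], [[0, 0, 0], [27.2, -58.1, 0], 1], [[0, 0, 0], [27.2, -58.1, 0], 1], [[0, 0, 0], [27.2, -58.1, 0], 1], [[0, 0, 0], [27.2, -58.1, 0], 1], [[0, 0, 0], [27.2, -58.1, 0], 1], [[0, 0, 0], [27.2, -58.1, 0], 1], [[0, 0, 0], [27.2, -58.1, 0], 1], [[0, 0, 0], [27.2, -58.1, 0], 1], [[0, 0, 0], [27.2, -58.1, 0], 1], [[0, 0, 0], [27.2, -58.1, 0], 1]]}}

```text
clock: 2.1
position: [0.42, -0.0276, 0.1964]
ee_rot: [3.141, -0.002, -0.001]
force: [0.2, -0.6, -0.4]
width: 1.0
gripper_force: 0.0
```

```bash
python3 - <<'E'
from h import *
to((.420,-.025,.1),(.420,-.025,.006))
E
```

```text
[ 0.42   -0.0276  0.1964] width 92.0 F [ 0.2 -0.6 -0.4] 2.1
yaw -0.06 z [-0.    -0.001 -1.   ]
(0.42, -0.025, 0.1) shift cm [ 0.   -0.27  9.64]
(0.42, -0.025, 0.006) shift cm [ 1.000e-02 -2.700e-01  1.904e+01]
```

Call:
{"op": "drive_tool", "data": {"commands": [[[0, 0, 0], [0, 0, 3], 1], [[0, 0, 0], [0, 0, 7], 1], [[0, 0, 0], [0, 0, 11], 1], [[0, 0, 0], [0, 0, 14], 1], [[0, 0, 0], [0, 0, 16], 1], [[0, 0, 0], [0, 0, 18], 1], [[0, 0, 0], [0, 0, 19], 1], [[0, 0, 0], [0, 0, 19], 1], [[0, 0, 0], [0, 0, 19], 1], [[0, 0, 0], [0, 0, 19], -1], [[0, 0, 0], [0, 0, 19], -1], [[0, 0, 0], [0, 0, 19], -1], [[0, 0, 0], [0, 0, 19], -1], [[0, 0, 0], [0, 0, 19], -1], [[0, 0, 0], [0, 0, 19], -1], [[0, 0, 0], [0, 0, 19], -1], [[0, 0, 0], [0, 0, 19], -1], [[0, 0, 0], [0, 0, 19], -1]]}}

```text
clock: 3.6
position: [0.4205, -0.0262, 0.0065]
ee_rot: [3.142, -0.0, -0.0]
force: [-0.3, 0.5, -0.9]
width: 0.395
gripper_force: 0.0
```

```bash
python3 - <<'E'
from h import *
im=cams.get_image("side");cv2.imwrite("pics/a.png",cv2.resize(im[120:360,220:540],None,fx=2.5,fy=2.5))
to()
E
```

```text
[ 0.4205 -0.0262  0.0065] width 32.2 F [0.7 0.1 0.8] 3.65
yaw -0.01 z [-0. -0. -1.]
```

View pics/a.png

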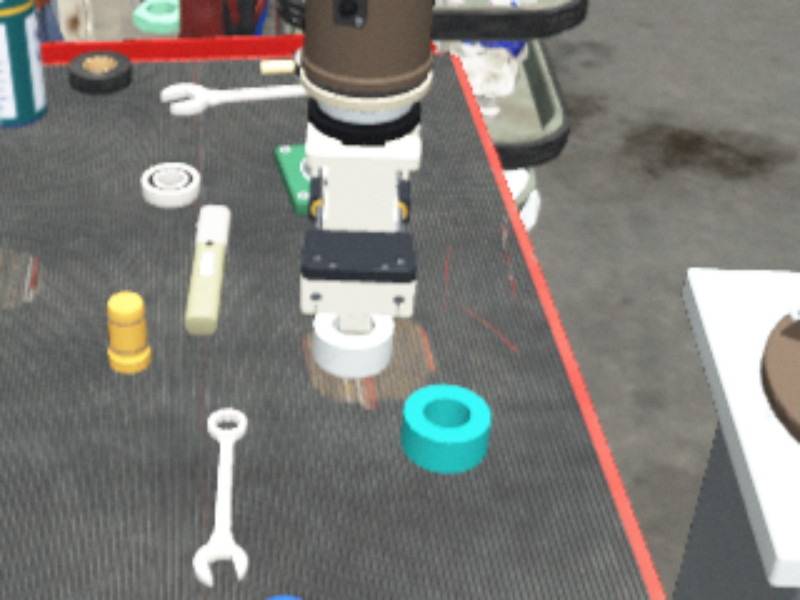

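```bash
python3 - <<'E'
from h import *
i=cams.camera_info("side");K=i["camera_matrix"]
s=readout.observe();R=Ro.from_rotvec(s["ee_rot"]).as_matrix()
for l in[(0,0,0),(0,-.016,0),(0,-.016,-.03),(0,-.016,-.066),(0,.016,-.066),(0,-.095,-.066),(0,.095,-.066),(0,0,-.066)]:
    p=s["position"]+R@np.array(l);c=i["R"]@p+i["t"];print(l,p.round(3),((K@c)[:2]/c[2]).round(0), "crop",(((K@c)[:2]/c[2]-[220,120])*2.5).round(0))
im=cams.get_image("top");sheet(im,[(341,270),(392,275),(341,230)],"pics/b.png",h=44,s=3)
im=cams.get_image("side");cv2.imwrite("pics/c.png",cv2.resize(im[220:280,325:405],None,fx=7,fy=7,interpolation=2))
a=cv2.imread("pics/b.png");b=cv2.imread("pics/c.png");b=cv2.copyMakeBorder(b,0,0,0,792-b.shape[1],0);cv2.imwrite("pics/d.png",np.vstack([a,b])[:600])
E
```

```text
(0, 0, 0) [ 0.421 -0.026  0.006] [361. 259.] crop [353. 347.]
(0, -0.016, 0) [ 0.421 -0.01   0.006] [361. 264.] crop [353. 360.]
(0, -0.016, -0.03) [ 0.421 -0.01   0.036] [362. 251.] crop [355. 328.]
(0, -0.016, -0.066) [ 0.421 -0.01   0.072] [363. 235.] crop [356. 289.]
(0, 0.016, -0.066) [ 0.421 -0.042  0.072] [363. 225.] crop [357. 263.]
(0, -0.095, -0.066) [0.421 0.069 0.072] [362. 263.] crop [355. 358.]
(0, 0.095, -0.066) [ 0.421 -0.121  0.072] [363. 202.] crop [358. 206.]
(0, 0, -0.066) [ 0.421 -0.026  0.072] [363. 230.] crop [357. 276.]
```

View pics/d.png

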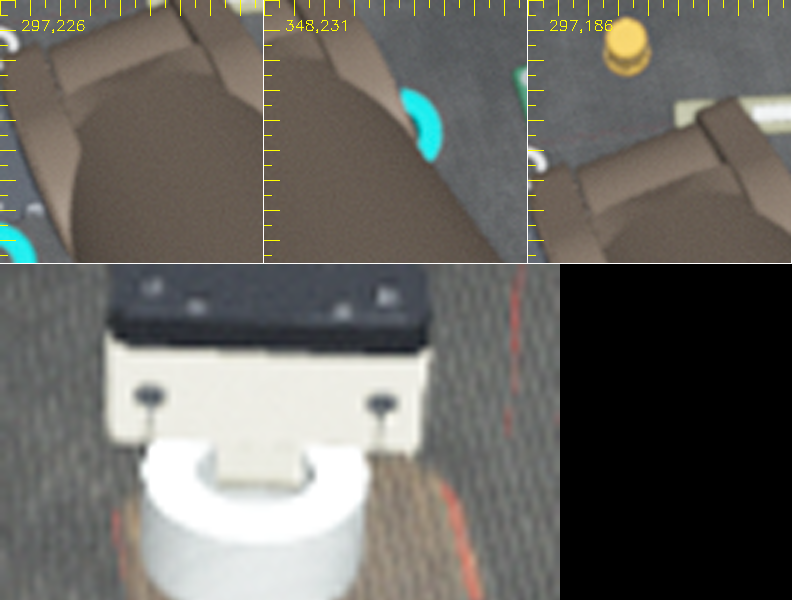

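The ring has not moved, yet the fingers closed past its 60 mm width with no force. They may be above it, or the readout may be off. I'll lift, open, and check the fingertips against the projected TCP.

Call:
{"op": "drive_tool", "data": {"commands": [[[0, 0, 0], [0, 0, -2], -1], [[0, 0, 0], [0, 0, -5], -1], [[0, 0, 0], [0, 0, -8], -1], [[0, 0, 0], [0, 0, -10], -1], [[0, 0, 0], [0, 0, -10], -1], [[0, 0, 0], [0, 0, -10], -1]]}}

```text
clock: 4.25
position: [0.4214, -0.0264, 0.1073]
ee_rot: [3.141, -0.001, 0.004]
force: [0.1, -0.2, -0.9]
width: 0.005
gripper_force: 0.0
```

```bash
python3 - <<'E'
from h import *
im=cams.get_image("side");to()
i=cams.camera_info("side");K=i["camera_matrix"]
s=readout.observe();R=Ro.from_rotvec(s["ee_rot"]).as_matrix()
g=im.copy()
for l in[(0,0,0),(0,0,-.066)]:
    p=s["position"]+R@np.array(l);c=i["R"]@p+i["t"];u=((K@c)[:2]/c[2]);print(l,u.round(1));cv2.drawMarker(g,tuple(int(x) for x in u.round()),(0,0,255),0,5,1)
cv2.imwrite("pics/e.png",cv2.resize(g[150:300,270:450],None,fx=4,fy=4,interpolation=2))
E
```

```text
[ 0.4205 -0.0264  0.1064] width -0.0 F [-0.6 -0.1 -0.8] 4.3
yaw -0.04 z [ 0. -0. -1.]
(0, 0, 0) [363.4 214.6]
(0, 0, -0.066) [364.9 182.4]
```

View pics/e.png

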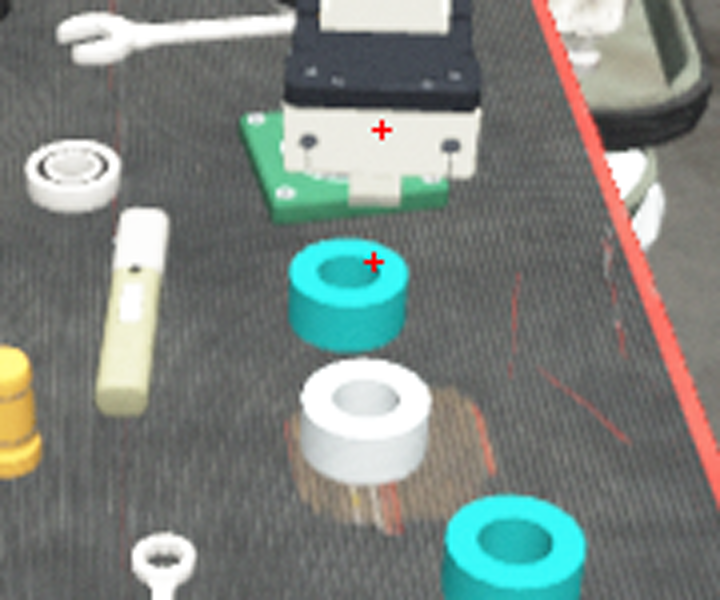

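The visible fingertips end at crop (374,205), about pixel (363.5,201). The projected TCP is at v=214.6, so the tips are about 28 mm higher than reported. That fits closing over the 30 mm ring without touching it. I'll open the fingers and check whether this depends on the opening.

Call:
{"op": "drive_tool", "data": {"commands": [[[0, 0, 0], [0, 0, 0], 1], [[0, 0, 0], [0, 0, 0], 1], [[0, 0, 0], [0, 0, 0], 1], [[0, 0, 0], [0, 0, 0], 1], [[0, 0, 0], [0, 0, 0], 1], [[0, 0, 0], [0, 0, 0], 1], [[0, 0, 0], [0, 0, 0], 1], [[0, 0, 0], [0, 0, 0], 1], [[0, 0, 0], [0, 0, 0], 1], [[0, 0, 0], [0, 0, 0], 1], [[0, 0, 0], [0, 0, 0], 1], [[0, 0, 0], [0, 0, 0], 1], [[0, 0, 0], [0, 0, 0], 1], [[0, 0, 0], [0, 0, 0], 1]]}}

```text
clock: 5.47
position: [0.4206, -0.0262, 0.1065]
ee_rot: [3.142, -0.0, 0.0]
force: [1.5, 0.2, -0.2]
width: 0.969
gripper_force: 0.0
```

```bash
python3 - <<'E'
from h import *
im=cams.get_image("side");to()
i=cams.camera_info("side");K=i["camera_matrix"]
s=readout.observe();R=Ro.from_rotvec(s["ee_rot"]).as_matrix()
g=im.copy()
for l in[(0,-.046,0),(0,-.046,-.028),(0,-.065,0),(0,-.065,-.028)]:
    p=s["position"]+R@np.array(l);c=i["R"]@p+i["t"];u=((K@c)[:2]/c[2]);print(l,u.round(1));cv2.drawMarker(g,tuple(int(x) for x in u.round()),(0,0,255),0,5,1)
cv2.imwrite("pics/f.png",cv2.resize(g[130:280,270:450],None,fx=4,fy=4,interpolation=2))
E
```

```text
[ 0.4206 -0.0262  0.1065] width 90.4 F [ 1.  -0.3  0.6] 5.5167
yaw -0.02 z [-0. -0. -1.]
(0, -0.046, 0) [363.  229.6]
(0, -0.046, -0.028) [363.6 215.9]
(0, -0.065, 0) [362.9 236.1]
(0, -0.065, -0.028) [363.5 222.3]
```

View pics/f.png

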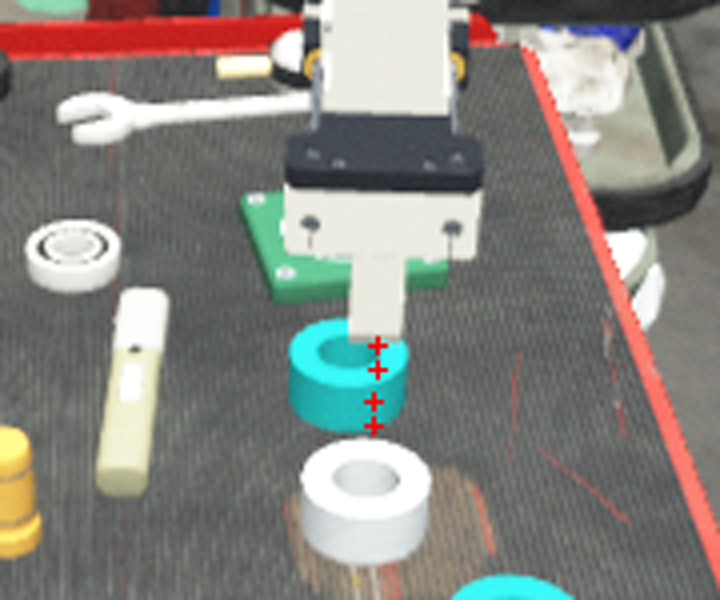

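Tips at crop (378,338), about v=214.5, are still about 15 px above the projection. The finger ends are therefore about 30–40 mm above the reported TCP, whatever the opening. I'll go down carefully and watch the force.

Call:
{"op": "drive_tool", "data": {"commands": [[[0, 0, 0], [0, 0, 4], 1], [[0, 0, 0], [0, 0, 7], 1], [[0, 0, 0], [0, 0, 9], 1], [[0, 0, 0], [0, 0, 10], 1], [[0, 0, 0], [0, 0, 10.5], 1], [[0, 0, 0], [0, 0, 11], 1], [[0, 0, 0], [0, 0, 11.5], 1], [[0, 0, 0], [0, 0, 11.8], 1], [[0, 0, 0], [0, 0, 11.8], 1]]}}

```text
clock: 6.27
position: [0.4208, -0.0262, -0.0115]
ee_rot: [3.141, -0.001, 0.0]
force: [-0.5, -0.3, 0.5]
width: 1.001
gripper_force: 0.0
```

Call:
{"op": "drive_tool", "data": {"commands": [[[0, 0, 0], [0, 0, 0.3], 1], [[0, 0, 0], [0, 0, 0.6], 1], [[0, 0, 0], [0, 0, 0.6], 1]]}}

```text
clock: 6.52
position: [0.4206, -0.0263, -0.0176]
ee_rot: [3.142, -0.001, 0.0]
force: [0.2, -1.1, 0.4]
width: 1.001
gripper_force: 0.0
```

```bash
python3 - <<'E'
from h import *
im=cams.get_image("side");to()
cv2.imwrite("pics/g.png",cv2.resize(im[190:290,310:430],None,fx=6,fy=6,interpolation=2))
E
```

```text
[ 0.4205 -0.0263 -0.0175] width 91.9 F [-0.9  0.4  0.6] 6.5667
yaw -0.02 z [-0. -0. -1.]
```

View pics/g.png

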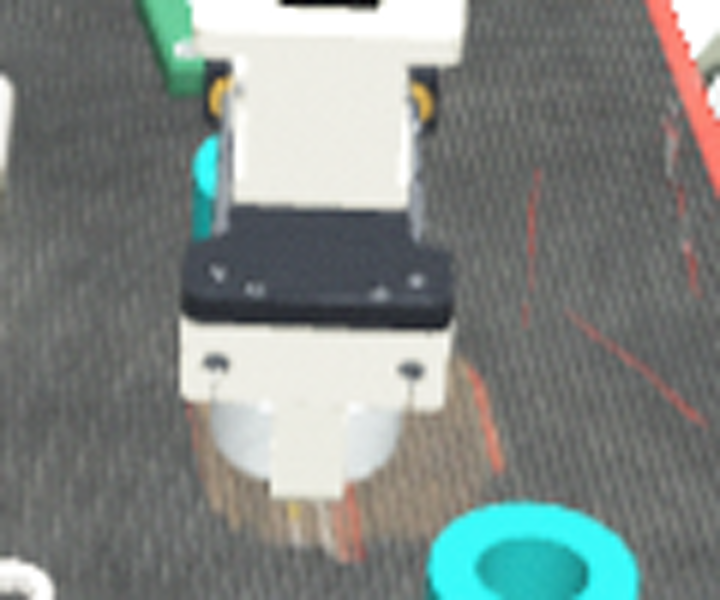

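The fingers straddle the ring with tips about 10–15 mm above the surface. The reported z is −17.5 mm, so it has an offset. I'll feel for the surface in small steps.

Call:
{"op": "drive_tool", "data": {"commands": [[[0, 0, 0], [0, 0, 0.2], 1], [[0, 0, 0], [0, 0, 0.4], 1], [[0, 0, 0], [0, 0, 0.6], 1], [[0, 0, 0], [0, 0, 0.6], 1]]}}

```text
clock: 6.9
position: [0.4204, -0.0262, -0.0238]
ee_rot: [3.142, -0.0, -0.001]
force: [-0.5, -0.7, -0.2]
width: 0.995
gripper_force: 0.0
```

Call:
{"op": "drive_tool", "data": {"commands": [[[0, 0, 0], [0, 0, 0.1], 1], [[0, 0, 0], [0, 0, 0.2], 1], [[0, 0, 0], [0, 0, 0.2], 1]]}}

```text
clock: 7.15
position: [0.4205, -0.0262, -0.0256]
ee_rot: [-3.142, 0.0, 0.0]
force: [0.1, 0.2, 0.7]
width: 0.998
gripper_force: 0.0
```

Call:
{"op": "drive_tool", "data": {"commands": [[[0, 0, 0], [0, 0, 0.1], 1], [[0, 0, 0], [0, 0, 0.2], 1], [[0, 0, 0], [0, 0, 0.2], 1]]}}

```text
clock: 7.4
position: [0.4205, -0.0262, -0.0276]
ee_rot: [3.142, -0.0, -0.0]
force: [0.1, 0.2, -0.5]
width: 1.001
gripper_force: 0.0
```

Call:
{"op": "drive_tool", "data": {"commands": [[[0, 0, 0], [0, 0, 0.1], 1], [[0, 0, 0], [0, 0, 0.1], 1]]}}

```text
clock: 7.57
position: [0.4206, -0.0262, -0.0286]
ee_rot: [3.142, -0.0, -0.0]
force: [-0.8, 0.4, 0.2]
width: 1.001
gripper_force: 0.0
```

Call:
{"op": "drive_tool", "data": {"commands": [[[0, 0, 0], [0, 0, 0.1], 1], [[0, 0, 0], [0, 0, 0.1], 1]]}}

```text
clock: 7.73
position: [0.4206, -0.0262, -0.0296]
ee_rot: [3.142, -0.001, -0.0]
force: [-1.0, -0.2, -1.0]
width: 1.0
gripper_force: 0.0
```

Call:
{"op": "drive_tool", "data": {"commands": [[[0, 0, 0], [0, 0, 0.1], 1], [[0, 0, 0], [0, 0, 0.1], 1]]}}

```text
clock: 7.9
position: [0.4207, -0.0263, -0.0299]
ee_rot: [3.141, -0.0, 0.001]
force: [-2.4, -0.1, 13.2]
width: 0.997
gripper_force: 6.4
```

Call:
{"op": "drive_tool", "data": {"commands": [[[0, 0, 0], [0, 0, 0.1], 1], [[0, 0, 0], [0, 0, 0.1], 1]]}}

```text
clock: 8.07
position: [0.4207, -0.0263, -0.0301]
ee_rot: [3.141, -0.0, 0.001]
force: [-7.4, 0.0, 34.1]
width: 1.002
gripper_force: 16.9
```

Contact is at readout z = −0.0297, so true tip z = readout + 0.030. I'll back up to about 6 mm and grip.

Call:
{"op": "drive_tool", "data": {"commands": [[[0, 0, 0], [0, 0, -0.8], 1], [[0, 0, 0], [0, 0, -0.8], 1], [[0, 0, 0], [0, 0, -0.8], -1], [[0, 0, 0], [0, 0, -0.8], -1], [[0, 0, 0], [0, 0, -0.8], -1], [[0, 0, 0], [0, 0, -0.8], -1], [[0, 0, 0], [0, 0, -0.8], -1], [[0, 0, 0], [0, 0, -0.8], -1], [[0, 0, 0], [0, 0, -0.8], -1], [[0, 0, 0], [0, 0, -0.8], -1]]}}

```text
clock: 8.9
position: [0.4203, -0.0262, -0.0237]
ee_rot: [3.142, -0.0, -0.001]
force: [-0.2, -0.7, -3.5]
width: 0.656
gripper_force: 25.0
```

Call:
{"op": "drive_tool", "data": {"commands": [[[0, 0, 0], [0, 0, -2], -1], [[0, 0, 0], [0, 0, -5], -1], [[0, 0, 0], [0, 0, -7], -1], [[0, 0, 0], [0, 0, -8], -1], [[0, 0, 0], [0, 0, -8], -1], [[0, 0, 0], [0, 0, -8], -1]]}}

```text
clock: 9.4
position: [0.4206, -0.0264, 0.0565]
ee_rot: [3.141, -0.001, 0.001]
force: [1.2, -0.6, -3.9]
width: 0.657
gripper_force: 25.0
```

```bash
python3 - <<'E'
from h import *
to((.436,-.274,.06))
im=cams.get_image("side")
cv2.imwrite("pics/h.png",cv2.resize(im[150:310,270:450],None,fx=4,fy=3.7,interpolation=2))
E
```

```text
[ 0.4206 -0.0264  0.0565] width 60.4 F [ 1.2 -0.6 -3.9] 9.4
yaw -0.04 z [ 0.001 -0.    -1.   ]
(0.436, -0.274, 0.06) shift cm [ 1.55 24.76 -0.34]
```

View pics/h.png

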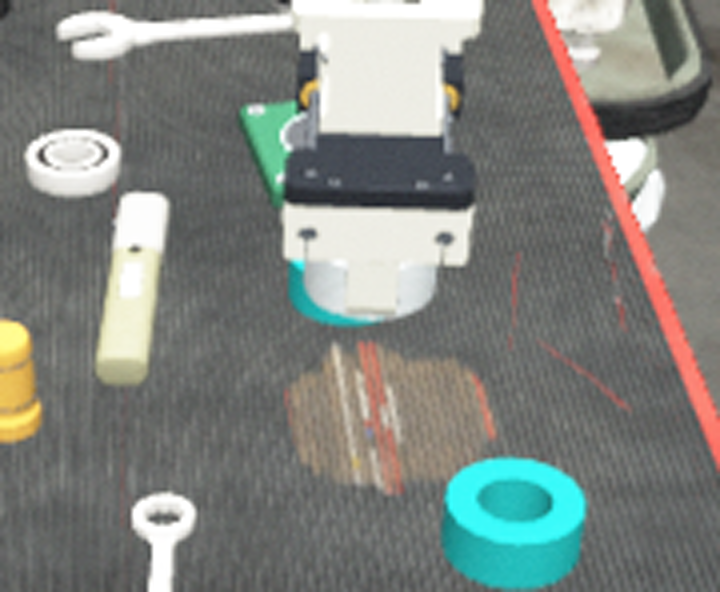

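The ring is held: width 60 mm and it is off the surface. Next, over to the plate.

Call:
{"op": "drive_tool", "data": {"commands": [[[0, 0, 0], [0.2, 3.5, 0], -1], [[0, 0, 0], [0.4, 7, 0], -1], [[0, 0, 0], [0.7, 11, 0], -1], [[0, 0, 0], [0.9, 15, 0], -1], [[0, 0, 0], [1.2, 19, 0], -1], [[0, 0, 0], [1.4, 22, 0], -1], [[0, 0, 0], [1.5, 24, 0], -1], [[0, 0, 0], [1.55, 24.8, 0], -1], [[0, 0, 0], [1.55, 24.8, 0], -1], [[0, 0, 0], [1.55, 24.8, 2], -1], [[0, 0, 0], [1.55, 24.8, 4], -1], [[0, 0, 0], [1.55, 24.8, 5], -1], [[0, 0, 0], [1.55, 24.8, 5.5], -1], [[0, 0, 0], [1.55, 24.8, 6], -1], [[0, 0, 0], [1.55, 24.8, 6.2], -1], [[0, 0, 0], [1.55, 24.8, 6.2], -1]]}}

```text
clock: 10.78
position: [0.4362, -0.2739, -0.0054]
ee_rot: [-3.142, -0.0, -0.0]
force: [0.2, 0.3, -2.5]
width: 0.655
gripper_force: 25.0
```

Call:
{"op": "drive_tool", "data": {"commands": [[[0, 0, 0], [0, 0, 0.1], -1], [[0, 0, 0], [0, 0, 0.1], -1]]}}

```text
clock: 10.95
position: [0.4364, -0.2744, -0.006]
ee_rot: [3.141, -0.001, 0.001]
force: [-0.1, 0.9, -3.6]
width: 0.655
gripper_force: 25.0
```

```bash
python3 - <<'E'
from h import *
to((.436,-.274,-.008))
im=cams.get_image("side")
cv2.imwrite("pics/i.png",cv2.resize(im[130:230,300:420],None,fx=6,fy=6,interpolation=2))
E
```

```text
[ 0.4364 -0.2744 -0.006 ] width 60.2 F [-0.1  0.9 -3.6] 10.95
yaw -0.02 z [ 0.001 -0.001 -1.   ]
(0.436, -0.274, -0.008) shift cm [-0.04 -0.04  0.2 ]
```

View pics/i.png

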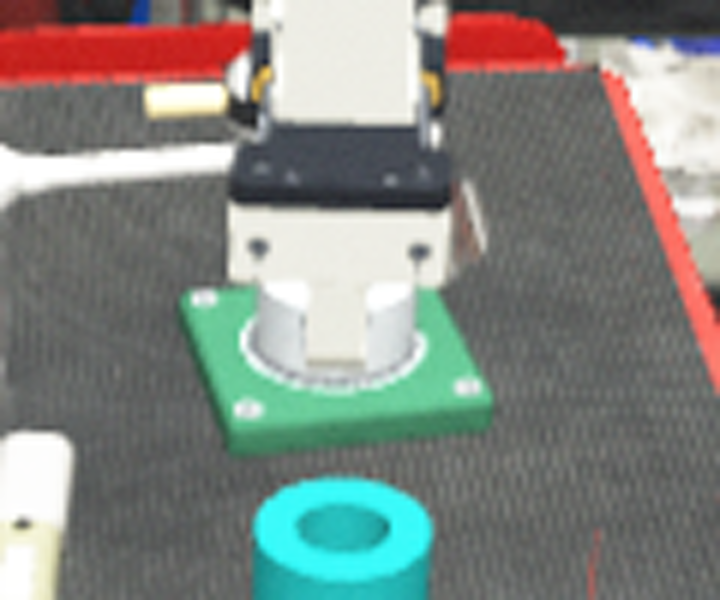

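The ring sits centred inside the bright rim. Now I'll lower it to contact.

Call:
{"op": "drive_tool", "data": {"commands": [[[0, 0, 0], [0, 0, 0.1], -1], [[0, 0, 0], [0, 0, 0.15], -1], [[0, 0, 0], [0, 0, 0.15], -1]]}}

```text
clock: 11.25
position: [0.4362, -0.2744, -0.0077]
ee_rot: [3.141, -0.001, 0.001]
force: [-0.7, -0.1, -0.0]
width: 0.655
gripper_force: 25.0
```

Call:
{"op": "drive_tool", "data": {"commands": [[[0, 0, 0], [0, 0, 0.1], -1], [[0, 0, 0], [0, 0, 0.1], -1]]}}

```text
clock: 11.42
position: [0.4363, -0.2744, -0.0078]
ee_rot: [3.141, -0.001, 0.001]
force: [-4.4, 2.6, 14.9]
width: 0.651
gripper_force: 25.0
```

Call:
{"op": "drive_tool", "data": {"commands": [[[0, 0, 0], [0, 0, -0.1], -1], [[0, 0, 0], [0, 0, -0.1], 1], [[0, 0, 0], [0, 0, -0.1], 1], [[0, 0, 0], [0, 0, -0.1], 1], [[0, 0, 0], [0, 0, -0.1], 1], [[0, 0, 0], [0, 0, -0.1], 1], [[0, 0, 0], [0, 0, -0.1], 1], [[0, 0, 0], [0, 0, -2], 1], [[0, 0, 0], [0, 0, -5], 1], [[0, 0, 0], [0, 0, -8], 1], [[0, 0, 0], [0, 0, -9], 1], [[0, 0, 0], [5, -0.8, -9], 1], [[0, 0, 0], [10, -1.6, -9], 1], [[0, 0, 0], [14, -2.4, -9], 1], [[0, 0, 0], [15, -2.5, -9], 1], [[0, 0, 0], [15, -2.5, -9], 1], [[0, 0, 0], [15, -2.5, -9], 1]]}}

```text
clock: 12.83
position: [0.5872, -0.248, 0.0801]
ee_rot: [-3.141, -0.003, 0.0]
force: [0.1, 0.5, 0.5]
width: 0.996
gripper_force: 0.0
```

```bash
python3 - <<'E'
from h import *
to((.586,-.249,-.027))
im=cams.get_image("side")
cv2.imwrite("pics/j.png",np.hstack([cv2.resize(im[130:230,220:420],None,fx=4,fy=4,interpolation=2)]))
E
```

```text
[ 0.5872 -0.248   0.0801] width 91.6 F [0.1 0.5 0.5] 12.8333
yaw 0.11 z [-0.     0.001 -1.   ]
(0.586, -0.249, -0.027) shift cm [-0.11  0.11 10.71]
```

View pics/j.png

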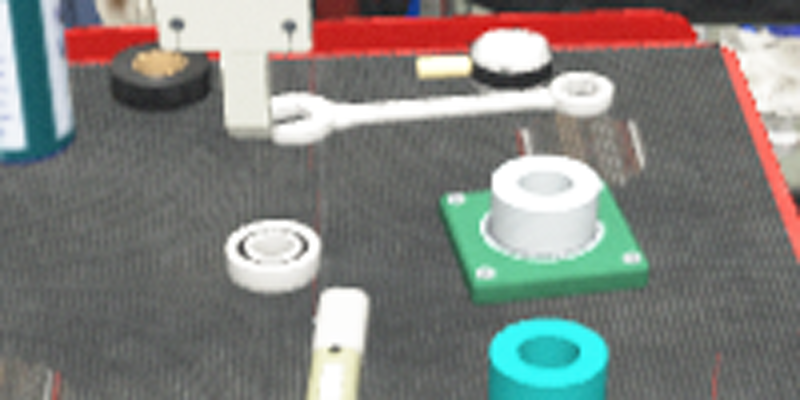

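The ring is centred on the plate, and the bearing is still at (288,191). I'll go down and grip it.

Call:
{"op": "drive_tool", "data": {"commands": [[[0, 0, 0], [0, 0, 3], 1], [[0, 0, 0], [0, 0, 6], 1], [[0, 0, 0], [0, 0, 8.5], 1], [[0, 0, 0], [0, 0, 9.5], 1], [[0, 0, 0], [0, 0, 10.2], 1], [[0, 0, 0], [0, 0, 10.6], 1], [[0, 0, 0], [0, 0, 10.6], 1], [[0, 0, 0], [0, 0, 10.6], -1], [[0, 0, 0], [0, 0, 10.6], -1], [[0, 0, 0], [0, 0, 10.6], -1], [[0, 0, 0], [0, 0, 10.6], -1], [[0, 0, 0], [0, 0, 10.6], -1], [[0, 0, 0], [0, 0, 10.6], -1], [[0, 0, 0], [0, 0, 10.6], -1], [[0, 0, 0], [0, 0, 10.6], -1], [[0, 0, 0], [0, 0, 10.6], -1]]}}

```text
clock: 14.22
position: [0.5861, -0.2494, -0.0249]
ee_rot: [3.141, -0.0, 0.0]
force: [-0.5, -0.0, 2.4]
width: 0.541
gripper_force: 25.0
```

Width is 49.8 mm where 52 is expected. Settling a little and looking before lifting.

Call:
{"op": "drive_tool", "data": {"commands": [[[0, 0, 0], [0, 0, 0], -1], [[0, 0, 0], [0, 0, 0], -1]]}}

```text
clock: 14.38
position: [0.5861, -0.2494, -0.0249]
ee_rot: [3.141, -0.001, 0.0]
force: [-0.6, -1.0, 3.0]
width: 0.539
gripper_force: 25.0
```

```bash
python3 - <<'E'
from h import *
im=cams.get_image("side");to()
cv2.imwrite("pics/k.png",cv2.resize(im[150:230,240:340],None,fx=7,fy=7,interpolation=2))
E
```

```text
[ 0.5861 -0.2493 -0.0249] width 50.0 F [-0.3 -0.7  1.6] 14.4333
yaw -0.02 z [ 0. -0. -1.]
```

View pics/k.png

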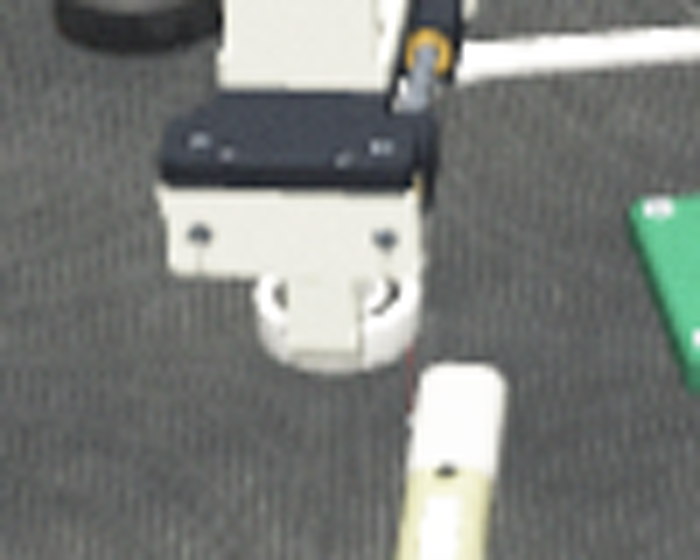

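The bearing is gripped squarely, within about 1 mm in x. I'll lift it and bring it over the ring.

Call:
{"op": "drive_tool", "data": {"commands": [[[0, 0, 0], [0, 0, -1], -1], [[0, 0, 0], [0, 0, -3], -1], [[0, 0, 0], [0, 0, -6], -1], [[0, 0, 0], [0, 0, -8], -1], [[0, 0, 0], [0, 0, -9], -1], [[0, 0, 0], [-3.5, 0.6, -9], -1], [[0, 0, 0], [-7, 1.2, -9], -1], [[0, 0, 0], [-11, 1.8, -9], -1], [[0, 0, 0], [-13.5, 2.3, -9], -1], [[0, 0, 0], [-14.9, 2.5, -9], -1], [[0, 0, 0], [-14.9, 2.5, -9], -1], [[0, 0, 0], [-14.9, 2.5, -8], -1], [[0, 0, 0], [-14.9, 2.5, -6.5], -1], [[0, 0, 0], [-14.9, 2.5, -5.5], -1], [[0, 0, 0], [-14.9, 2.5, -5.2], -1], [[0, 0, 0], [-14.9, 2.5, -5.2], -1]]}}

```text
clock: 15.77
position: [0.4371, -0.2733, 0.0256]
ee_rot: [-3.14, -0.001, 0.003]
force: [1.6, -0.3, -1.1]
width: 0.544
gripper_force: 24.9
```

```bash
python3 - <<'E'
from h import *
im=cams.get_image("side");to((.4368,-.2744,.0211))
cv2.imwrite("pics/l.png",cv2.resize(im[130:210,310:410],None,fx=7,fy=7,interpolation=2))
E
```

```text
[ 0.4374 -0.2736  0.0264] width 49.7 F [-0.2 -0.4 -2. ] 15.8167
yaw 0.04 z [-0.001  0.001 -1.   ]
(0.4368, -0.2744, 0.0211) shift cm [-0.06  0.08  0.53]
```

View pics/l.png

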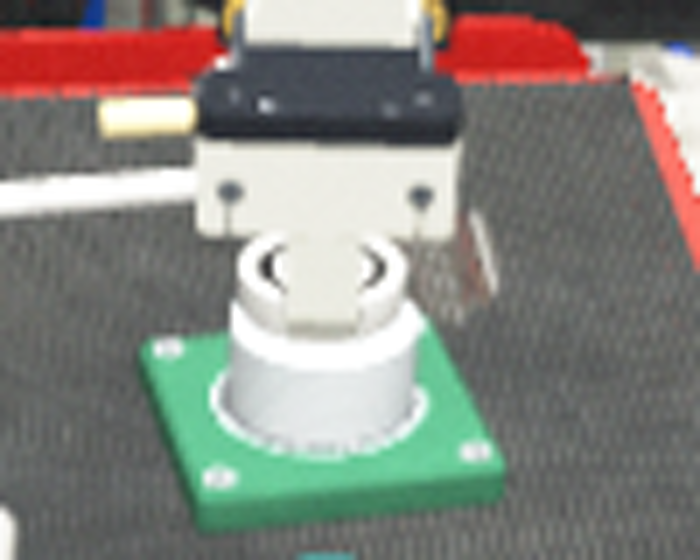

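The bearing is held level and centred over the ring. Lowering to contact.

Call:
{"op": "drive_tool", "data": {"commands": [[[0, 0, 0], [0, 0, 0.2], -1], [[0, 0, 0], [0, 0, 0.4], -1], [[0, 0, 0], [0, 0, 0.45], -1], [[0, 0, 0], [0, 0, 0.45], -1]]}}

```text
clock: 16.15
position: [0.4371, -0.2743, 0.0227]
ee_rot: [3.141, -0.001, 0.0]
force: [0.2, -0.4, -1.9]
width: 0.543
gripper_force: 24.9
```

Call:
{"op": "drive_tool", "data": {"commands": [[[0, 0, 0], [0, 0, 0.1], -1], [[0, 0, 0], [0, 0, 0.15], -1], [[0, 0, 0], [0, 0, 0.15], -1]]}}

```text
clock: 16.4
position: [0.4371, -0.2743, 0.0211]
ee_rot: [3.141, -0.001, 0.0]
force: [0.2, -0.4, -1.2]
width: 0.544
gripper_force: 24.9
```

Call:
{"op": "drive_tool", "data": {"commands": [[[0, 0, 0], [0, 0, 0.1], -1], [[0, 0, 0], [0, 0, 0.1], -1]]}}

```text
clock: 16.57
position: [0.4371, -0.2744, 0.021]
ee_rot: [3.141, -0.001, 0.0]
force: [-3.5, 1.5, 11.1]
width: 0.54
gripper_force: 25.1
```

Call:
{"op": "drive_tool", "data": {"commands": [[[0, 0, 0], [0, 0, -0.1], -1], [[0, 0, 0], [0, 0, -0.1], 1], [[0, 0, 0], [0, 0, -0.1], 1], [[0, 0, 0], [0, 0, -0.1], 1], [[0, 0, 0], [0, 0, -0.1], 1], [[0, 0, 0], [0, 0, -0.1], 1], [[0, 0, 0], [0, 0, -0.1], 1], [[0, 0, 0], [0, 0, -2], 1], [[0, 0, 0], [0, 0, -5], 1], [[0, 0, 0], [0, 0, -8], 1], [[0, 0, 0], [0, 0, -10], 1], [[0, 0, 0], [0, 0, -10], 1]]}}

```text
clock: 17.57
position: [0.4396, -0.2753, 0.1242]
ee_rot: [3.138, -0.001, 0.009]
force: [0.5, -0.2, -0.2]
width: 1.001
gripper_force: 0.0
```

Call:
{"op": "drive_tool", "data": {"commands": [[[0, 0, 0], [19.1, -55.8, 0], 1], [[0, 0, 0], [19.1, -55.8, 0], 1], [[0, 0, 0], [19.1, -55.8, 0], 1], [[0, 0, 0], [19.1, -55.8, 0], 1], [[0, 0, 0], [19.1, -55.8, 0], 1], [[0, 0, 0], [19.1, -55.8, 0], 1], [[0, 0, 0], [19.1, -55.8, 0], 1], [[0, 0, 0], [19.1, -55.8, 0], 1], [[0, 0, 0], [19.1, -55.8, 0], 1], [[0, 0, 0], [19.1, -55.8, 0], 1], [[0, 0, 0], [19.1, -55.8, 0], 1], [[0, 0, 0], [19.1, -55.8, 0], 1], [[0, 0, 0], [19.1, -55.8, 0], 1], [[0, 0, 0], [19.1, -55.8, 0], 1], [[0, 0, 0], [19.1, -55.8, 0], 1], [[0, 0, 0], [19.1, -55.8, 0], 1], [[0, 0, 0], [19.1, -55.8, 0], 1], [[0, 0, 0], [19.1, -55.8, 0], 1], [[0, 0, 0], [19.1, -55.8, 0], 1]]}}

```text
clock: 19.15
position: [0.6284, 0.2814, 0.1198]
ee_rot: [3.14, -0.004, -0.0]
force: [-0.0, -0.3, 0.4]
width: 1.004
gripper_force: 0.0
```

```bash
python3 - <<'E'
from h import *
to((.6275,.284,-.025))
im=cams.get_image("top");hsv=cv2.cvtColor(im,cv2.COLOR_BGR2HSV)
# bearing on ring: ellipse centre of bright blob at plate, top view
cv2.imwrite("pics/topb.png",im)
g=hsv[230:290,420:500]; m=((g[...,2]>150)&(g[...,1]<60)).astype(np.uint8)
c=max(cv2.findContours(m,0,1)[0],key=cv2.contourArea);e=cv2.fitEllipse(c);print(np.array(e[0])+[420,230],e[1])
E
```

```text
[0.6284 0.2814 0.1198] width 92.4 F [-0.  -0.3  0.4] 19.15
yaw -0.14 z [-0.    -0.001 -1.   ]
(0.6275, 0.284, -0.025) shift cm [-0.09 -0.28 14.48]
[462.46944809 270.0737381 ] (33.444618225097656, 36.381507873535156)
```

Call:
{"op": "drive_tool", "data": {"commands": [[[0, 0, 0], [0, 0, 4], 1], [[0, 0, 0], [0, 0, 8], 1], [[0, 0, 0], [0, 0, 11], 1], [[0, 0, 0], [0, 0, 13], 1], [[0, 0, 0], [0, 0, 14], 1], [[0, 0, 0], [0, 0, 14.5], 1], [[0, 0, 0], [0, 0, 14.5], 1], [[0, 0, 0], [0, 0, 14.5], -1], [[0, 0, 0], [0, 0, 14.5], -1], [[0, 0, 0], [0, 0, 14.5], -1], [[0, 0, 0], [0, 0, 14.5], -1], [[0, 0, 0], [0, 0, 14.5], -1], [[0, 0, 0], [0, 0, 14.5], -1], [[0, 0, 0], [0, 0, 14.5], -1], [[0, 0, 0], [0, 0, 14.5], -1], [[0, 0, 0], [0, 0, 14.5], -1], [[0, 0, 0], [0, 0, 14.5], -1]]}}

```text
clock: 20.62
position: [0.6282, 0.2838, -0.0248]
ee_rot: [3.142, -0.0, 0.0]
force: [-0.4, -0.5, 3.3]
width: 0.533
gripper_force: 25.0
```

```bash
python3 - <<'E'
from h import *
to((.4371,-.2744,.036))
im=cams.get_image("side");cv2.imwrite("pics/red.png",im)
hsv=cv2.cvtColor(im,cv2.COLOR_BGR2HSV)[350:410,180:250]
m=(((hsv[...,0]<8)|(hsv[...,0]>172))&(hsv[...,1]>150)&(hsv[...,2]>80));x=np.where(m.any(0))[0]+180;print("red cols",x.min(),x.max(),(x.min()+x.max())/2)
i=cams.camera_info("side")
for p in[(.6275,.284,.007)]:
    c=i["R"]@np.array(p)+i["t"];print(p,((i["camera_matrix"]@c)/c[2])[:2])
E
```

```text
[ 0.6282  0.2838 -0.0248] width 49.0 F [-0.4 -0.5  3.3] 20.6167
yaw -0.02 z [ 0. -0. -1.]
(0.4371, -0.2744, 0.036) shift cm [-19.1   55.82  -6.08]
red cols 219 230 224.5
(0.6275, 0.284, 0.007) [215.61895601 385.00403994]
```

Call:
{"op": "drive_tool", "data": {"commands": [[[0, 0, 0], [0, 0, -1], -1], [[0, 0, 0], [0, 0, -4], -1], [[0, 0, 0], [0, 0, -8], -1], [[0, 0, 0], [0, 0, -11], -1], [[0, 0, 0], [0, 0, -12], -1], [[0, 0, 0], [0, 0, -12], -1]]}}

```text
clock: 21.17
position: [0.63, 0.2851, 0.0992]
ee_rot: [-3.139, 0.001, -0.009]
force: [0.7, -0.6, -1.5]
width: 0.532
gripper_force: 25.0
```

Call:
{"op": "drive_tool", "data": {"commands": [[[0, 0, 0], [-1, 3, 0], -1], [[0, 0, 0], [-2.2, 6.5, 0], -1], [[0, 0, 0], [-3.5, 10.2, 0], -1], [[0, 0, 0], [-4.8, 14, 0], -1], [[0, 0, 0], [-6.1, 17.8, 0], -1], [[0, 0, 0], [-7.4, 21.6, 0], -1], [[0, 0, 0], [-8.7, 25.4, 0], -1], [[0, 0, 0], [-10, 29.2, 0], -1], [[0, 0, 0], [-11.3, 33, 0], -1], [[0, 0, 0], [-12.6, 36.8, 0], -1], [[0, 0, 0], [-13.9, 40.6, 0], -1], [[0, 0, 0], [-15.2, 44.4, 0], -1], [[0, 0, 0], [-16.5, 48.2, 0], -1], [[0, 0, 0], [-17.6, 51.5, 0], -1], [[0, 0, 0], [-18.5, 54, 0], -1], [[0, 0, 0], [-19.1, 55.8, 0], -1], [[0, 0, 0], [-19.1, 55.8, 0], -1], [[0, 0, 0], [-19.1, 55.8, 0], -1], [[0, 0, 0], [-19.1, 55.8, 0], -1]]}}

```text
clock: 22.75
position: [0.4365, -0.2731, 0.0941]
ee_rot: [-3.14, -0.0, 0.002]
force: [0.5, 0.1, -0.5]
width: 0.528
gripper_force: 25.0
```

```bash
python3 - <<'E'
from h import *
to((.4371,-.2744,.0363))
im=cams.get_image("side");cv2.imwrite("pics/red2.png",im)
hsv=cv2.cvtColor(im,cv2.COLOR_BGR2HSV)[100:180,320:400]
m=(((hsv[...,0]<8)|(hsv[...,0]>172))&(hsv[...,1]>130)&(hsv[...,2]>80)).astype(np.uint8)
for c in cv2.findContours(m,0,2)[0]:
    if cv2.contourArea(c)>8: print("red",np.array(cv2.boundingRect(c))+[320,100,0,0])
i=cams.camera_info("side")
s=readout.observe()["position"]
for l in[(0,0,.034),(0,0,.041),(0.025,0,.034),(-.025,0,.034)]:
    c=i["R"]@(s+l)+i["t"];print(l,((i["camera_matrix"]@c)/c[2])[:2].round(1))
E
```

```text
[ 0.4365 -0.2731  0.0941] width 48.6 F [ 0.5  0.1 -0.5] 22.75
yaw 0.01 z [-0.001  0.001 -1.   ]
(0.4371, -0.2744, 0.0363) shift cm [0.06 0.13 5.78]
red [320 133  37  18]
red [363 132  31  17]
red [376 100   6   8]
red [322 100   9  28]
(0, 0, 0.034) [357.4 141.4]
(0, 0, 0.041) [357.5 138.3]
(0.025, 0, 0.034) [345.6 141.1]
(-0.025, 0, 0.034) [369.2 141.6]
```

Call:
{"op": "drive_tool", "data": {"commands": [[[0, 0, 0], [0, 0, 1.5], -1], [[0, 0, 0], [0, 0, 3], -1], [[0, 0, 0], [0, 0, 4], -1], [[0, 0, 0], [0, 0, 4.8], -1], [[0, 0, 0], [0, 0, 5.2], -1], [[0, 0, 0], [0, 0, 5.2], -1], [[0, 0, 0], [0, 0, 5.2], -1]]}}

```text
clock: 23.38
position: [0.4373, -0.274, 0.0432]
ee_rot: [-3.142, -0.0, -0.0]
force: [0.1, 0.5, -2.2]
width: 0.531
gripper_force: 25.0
```

```bash
python3 - <<'E'
from h import *
to((.4371,-.2744,.0363))
im=cams.get_image("side");cv2.imwrite("pics/red3.png",im)
hsv=cv2.cvtColor(im,cv2.COLOR_BGR2HSV)[145:190,325:390]
m=(((hsv[...,0]<8)|(hsv[...,0]>172))&(hsv[...,1]>130)&(hsv[...,2]>80)).astype(np.uint8)
for c in cv2.findContours(m,0,2)[0]:
    if cv2.contourArea(c)>8: print("red",np.array(cv2.boundingRect(c))+[325,145,0,0])
i=cams.camera_info("side")
s=readout.observe()["position"]
for l in[(0,0,.034),(0.025,0,.034),(-.025,0,.034),(0,.025,.027),(0,.025,.041)]:
    c=i["R"]@(s+l)+i["t"];print(l,((i["camera_matrix"]@c)/c[2])[:2].round(1))
E
```

```text
[ 0.4373 -0.274   0.0432] width 48.8 F [ 0.1  0.5 -2.2] 23.3833
yaw 0.02 z [ 0.  0. -1.]
(0.4371, -0.2744, 0.0363) shift cm [-0.02  0.04  0.69]
red [361 157   7  14]
red [345 157   6  14]
(0, 0, 0.034) [356.5 162.5]
(0.025, 0, 0.034) [345.  162.2]
(-0.025, 0, 0.034) [368.  162.7]
(0, 0.025, 0.027) [356.1 170.9]
(0, 0.025, 0.041) [356.3 165.1]
```

Disc columns 345–368 match the prediction, so it is centred and level. Lowering to contact.

Call:
{"op": "drive_tool", "data": {"commands": [[[0, 0, 0], [0, 0, 0.3], -1], [[0, 0, 0], [0, 0, 0.5], -1], [[0, 0, 0], [0, 0, 0.6], -1], [[0, 0, 0], [0, 0, 0.6], -1]]}}

```text
clock: 23.77
position: [0.4369, -0.2742, 0.0369]
ee_rot: [3.142, -0.001, -0.0]
force: [-0.8, -0.5, -0.4]
width: 0.53
gripper_force: 25.0
```

Call:
{"op": "drive_tool", "data": {"commands": [[[0, 0, 0], [0, 0, 0.1], -1], [[0, 0, 0], [0, 0, 0.1], -1]]}}

```text
clock: 23.93
position: [0.4371, -0.2743, 0.0361]
ee_rot: [3.141, -0.0, 0.0]
force: [0.5, -0.3, -1.2]
width: 0.533
gripper_force: 25.0
```

Call:
{"op": "drive_tool", "data": {"commands": [[[0, 0, 0], [0, 0, 0.1], -1], [[0, 0, 0], [0, 0, 0.1], -1]]}}

```text
clock: 24.1
position: [0.4372, -0.2744, 0.036]
ee_rot: [3.141, -0.001, 0.0]
force: [-2.6, 2.0, 11.8]
width: 0.53
gripper_force: 25.0
```

Call:
{"op": "drive_tool", "data": {"commands": [[[0, 0, 0], [0, 0, -0.1], -1], [[0, 0, 0], [0, 0, -0.1], 1], [[0, 0, 0], [0, 0, -0.1], 1], [[0, 0, 0], [0, 0, -0.1], 1], [[0, 0, 0], [0, 0, -0.1], 1], [[0, 0, 0], [0, 0, -0.1], 1], [[0, 0, 0], [0, 0, -0.1], 1], [[0, 0, 0], [0, 0, -2], 1], [[0, 0, 0], [0, 0, -5], 1], [[0, 0, 0], [0, 0, -8], 1], [[0, 0, 0], [0, 0, -11], 1], [[0, 0, 0], [0, 0, -12], 1], [[0, 0, 0], [0, 0, -12], 1]]}}

```text
clock: 25.18
position: [0.4388, -0.2751, 0.1579]
ee_rot: [3.139, -0.001, 0.007]
force: [0.2, 0.1, 0.4]
width: 1.001
gripper_force: 0.0
```

Call:
{"op": "drive_tool", "data": {"commands": [[[0, 0, 0], [2, -3.5, 0], 1], [[0, 0, 0], [4, -7, 0], 1], [[0, 0, 0], [6, -10.6, 0], 1], [[0, 0, 0], [8, -14.2, 0], 1], [[0, 0, 0], [10, -17.8, 0], 1], [[0, 0, 0], [12, -21.4, 0], 1], [[0, 0, 0], [13.8, -24.5, 0], 1], [[0, 0, 0], [14.9, -26.7, 0], 1], [[0, 0, 0], [14.9, -26.7, 0], 1], [[0, 0, 0], [14.9, -26.7, 0], 1], [[0, 0, 0], [14.9, -26.7, 0], 1]]}}

```text
clock: 26.1
position: [0.5852, -0.0082, 0.1537]
ee_rot: [3.141, -0.001, -0.003]
force: [-0.6, -0.9, -0.4]
width: 1.003
gripper_force: 0.0
```

```bash
python3 - <<'E'
from h import *
to((.586,-.0075,-.015))
im=cams.get_image("side");cv2.imwrite("pics/st.png",im)
i=cams.camera_info("side")
hsv=cv2.cvtColor(im,cv2.COLOR_BGR2HSV)[145:190,325:390]
m=(((hsv[...,0]<8)|(hsv[...,0]>172))&(hsv[...,1]>130)&(hsv[...,2]>80)).astype(np.uint8)
for c in cv2.findContours(m,0,2)[0]:
    if cv2.contourArea(c)>8: print("red",np.array(cv2.boundingRect(c))+[325,145,0,0])
for p in[(.4371,-.2744,.068),(.4371,-.2994,.075),(.4371,-.2494,.061)]:
    c=i["R"]@np.array(p)+i["t"];print(p,((i["camera_matrix"]@c)/c[2])[:2].round(1))
E
```

```text
[ 0.5852 -0.0082  0.1537] width 92.3 F [-0.6 -0.9 -0.4] 26.1
yaw -0.03 z [-0.002 -0.001 -1.   ]
(0.586, -0.0075, -0.015) shift cm [ 0.12 -0.08 16.87]
red [345 158  23  16]
(0.4371, -0.2744, 0.068) [356.5 166.3]
(0.4371, -0.2994, 0.075) [356.8 158. ]
(0.4371, -0.2494, 0.061) [356.1 174.7]
```

The red disc sits on the stack as predicted. Next, the drift.

Call:
{"op": "drive_tool", "data": {"commands": [[[0, 0, 0], [0, 0, 4], 1], [[0, 0, 0], [0, 0, 8], 1], [[0, 0, 0], [0, 0, 11], 1], [[0, 0, 0], [0, 0, 13.5], 1], [[0, 0, 0], [0, 0, 15.5], 1], [[0, 0, 0], [0, 0, 16.5], 1], [[0, 0, 0], [0, 0, 16.9], 1], [[0, 0, 0], [0, 0, 16.9], 1], [[0, 0, 0], [0, 0, 16.9], -1], [[0, 0, 0], [0, 0, 16.9], -1], [[0, 0, 0], [0, 0, 16.9], -1], [[0, 0, 0], [0, 0, 16.9], -1], [[0, 0, 0], [0, 0, 16.9], -1], [[0, 0, 0], [0, 0, 16.9], -1], [[0, 0, 0], [0, 0, 16.9], -1], [[0, 0, 0], [0, 0, 16.9], -1], [[0, 0, 0], [0, 0, 16.9], -1], [[0, 0, 0], [0, 0, 16.9], -1], [[0, 0, 0], [0, 0, 16.9], -1], [[0, 0, 0], [0, 0, 16.9], -1]]}}

```text
clock: 27.82
position: [0.5861, -0.0074, -0.014]
ee_rot: [3.141, -0.001, -0.0]
force: [-0.4, -0.5, 0.3]
width: 0.3
gripper_force: 25.0
```

Call:
{"op": "drive_tool", "data": {"commands": [[[0, 0, 0], [0, 0, 0], -1], [[0, 0, 0], [0, 0, 0], -1]]}}

```text
clock: 27.98
position: [0.5861, -0.0074, -0.014]
ee_rot: [3.141, -0.001, -0.0]
force: [0.3, -1.5, 0.2]
width: 0.294
gripper_force: 25.0
```

```bash
python3 - <<'E'
from h import *
to((.4371,-.2744,.0605))
im=cams.get_image("side");cv2.imwrite("pics/dr.png",im)
hsv=cv2.cvtColor(im,cv2.COLOR_BGR2HSV)[220:280,245:300]
m=((hsv[...,0]>15)&(hsv[...,0]<32)&(hsv[...,1]>120)&(hsv[...,2]>80)).astype(np.uint8)
for c in cv2.findContours(m,0,2)[0]:
    if cv2.contourArea(c)>8: print("brass",np.array(cv2.boundingRect(c))+[245,220,0,0])
i=cams.camera_info("side")
s=readout.observe()["position"]
for l in[(0,0,.015+.006-.001),(0.016,0,.02),(-.016,0,.02)]:
    c=i["R"]@(s+[l[0],0,l[2]])+i["t"];print(l,((i["camera_matrix"]@c)/c[2])[:2].round(1))
E
```

```text
[ 0.5861 -0.0074 -0.014 ] width 27.1 F [ 0.3 -1.5  0.2] 27.9833
yaw -0.02 z [-0. -0. -1.]
(0.4371, -0.2744, 0.0605) shift cm [-14.89  26.7   -7.44]
brass [263 260  17  10]
(0, 0, 0.019999999999999997) [273.1 261.8]
(0.016, 0, 0.02) [264.7 261.4]
(-0.016, 0, 0.02) [281.5 262.1]
```

Drift gripped at 27–28 mm. It sits about 2–3 mm toward +x in the pads, which I'll compensate.

Call:
{"op": "drive_tool", "data": {"commands": [[[0, 0, 0], [0, 0, -1], -1], [[0, 0, 0], [0, 0, -4], -1], [[0, 0, 0], [0, 0, -8], -1], [[0, 0, 0], [0, 0, -12], -1], [[0, 0, 0], [0, 0, -13], -1], [[0, 0, 0], [-2, 3.5, -13], -1], [[0, 0, 0], [-4, 7, -13], -1], [[0, 0, 0], [-6, 10.6, -13], -1], [[0, 0, 0], [-8, 14.2, -13], -1], [[0, 0, 0], [-10, 17.8, -13], -1], [[0, 0, 0], [-12, 21.4, -13], -1], [[0, 0, 0], [-13.8, 24.5, -13], -1], [[0, 0, 0], [-15.1, 26.7, -13], -1], [[0, 0, 0], [-15.1, 26.7, -13], -1], [[0, 0, 0], [-15.1, 26.7, -13], -1], [[0, 0, 0], [-15.1, 26.7, -11], -1], [[0, 0, 0], [-15.1, 26.7, -9.5], -1], [[0, 0, 0], [-15.1, 26.7, -8.3], -1], [[0, 0, 0], [-15.1, 26.7, -8.1], -1], [[0, 0, 0], [-15.1, 26.7, -8.1], -1]]}}

```text
clock: 29.7
position: [0.4352, -0.2726, 0.0667]
ee_rot: [-3.14, -0.003, 0.001]
force: [0.4, 0.1, -1.5]
width: 0.297
gripper_force: 25.0
```

```bash
python3 - <<'E'
from h import *
to((.435,-.2744,.061))
im=cams.get_image("side")
hsv=cv2.cvtColor(im,cv2.COLOR_BGR2HSV)[120:180,330:385]
m=((hsv[...,0]>15)&(hsv[...,0]<32)&(hsv[...,1]>120)&(hsv[...,2]>80)).astype(np.uint8)
for c in cv2.findContours(m,0,2)[0]:
    if cv2.contourArea(c)>8: print("brass",np.array(cv2.boundingRect(c))+[330,120,0,0])
cv2.imwrite("pics/m.png",cv2.resize(im[110:210,300:420],None,fx=6,fy=6,interpolation=2))
E
```

```text
[ 0.4352 -0.2726  0.0667] width 27.3 F [ 0.4  0.1 -1.5] 29.7
yaw 0.1 z [-0.001  0.001 -1.   ]
(0.435, -0.2744, 0.061) shift cm [-0.02  0.18  0.57]
brass [349 146  15  18]
```

View pics/m.png

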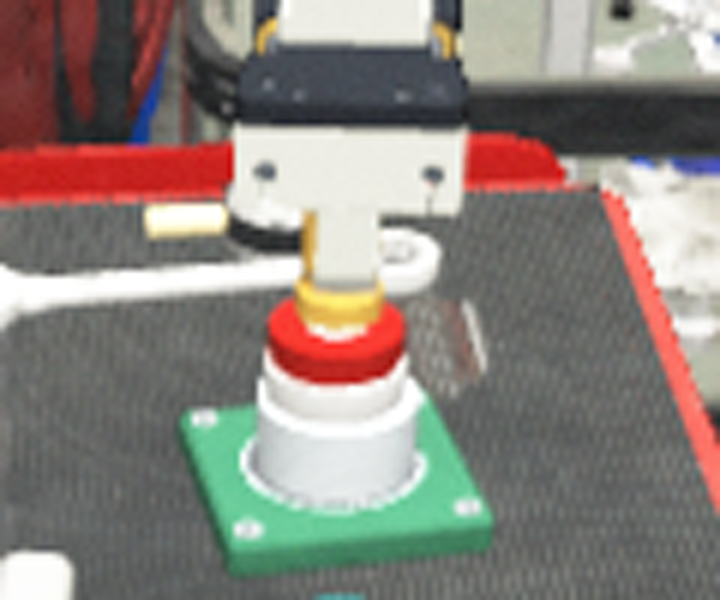

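The drift is upright over the red disc, centred to about 1–2 mm. Lowering to contact.

Call:
{"op": "drive_tool", "data": {"commands": [[[0, 0, 0], [0, 0, 0.2], -1], [[0, 0, 0], [0, 0, 0.4], -1], [[0, 0, 0], [0, 0, 0.5], -1], [[0, 0, 0], [0, 0, 0.5], -1]]}}

```text
clock: 30.08
position: [0.4351, -0.2742, 0.0622]
ee_rot: [3.141, -0.0, 0.0]
force: [0.3, 0.2, -2.0]
width: 0.297
gripper_force: 25.0
```

Call:
{"op": "drive_tool", "data": {"commands": [[[0, 0, 0], [0, 0, 0.1], -1], [[0, 0, 0], [0, 0, 0.1], -1]]}}

```text
clock: 30.25
position: [0.435, -0.2743, 0.061]
ee_rot: [3.141, -0.001, 0.0]
force: [0.6, -0.2, -1.5]
width: 0.298
gripper_force: 25.0
```

Call:
{"op": "drive_tool", "data": {"commands": [[[0, 0, 0], [0, 0, 0.1], -1], [[0, 0, 0], [0, 0, 0.1], -1]]}}

```text
clock: 30.42
position: [0.4352, -0.2744, 0.0609]
ee_rot: [3.141, -0.001, 0.0]
force: [-2.7, 1.4, 8.2]
width: 0.294
gripper_force: 25.0
```

Contact. I'll release, open, and rise clear.

Call:
{"op": "drive_tool", "data": {"commands": [[[0, 0, 0], [0, 0, -0.1], -1], [[0, 0, 0], [0, 0, -0.1], 1], [[0, 0, 0], [0, 0, -0.1], 1], [[0, 0, 0], [0, 0, -0.1], 1], [[0, 0, 0], [0, 0, -0.1], 1], [[0, 0, 0], [0, 0, -0.1], 1], [[0, 0, 0], [0, 0, -0.1], 1], [[0, 0, 0], [0, 0, -0.1], 1], [[0, 0, 0], [0, 0, -0.1], 1], [[0, 0, 0], [0, 0, -1.5], 1], [[0, 0, 0], [0, 0, -4], 1], [[0, 0, 0], [0, 0, -8], 1], [[0, 0, 0], [0, 0, -12], 1], [[0, 0, 0], [0, 0, -14], 1], [[0, 0, 0], [0, 0, -14], 1], [[0, 0, 0], [0, 0, -14], 1], [[0, 0, 0], [0, 0, -14], 1], [[0, 0, 0], [0, 0, -14], 1]]}}

```text
clock: 31.92
position: [0.4341, -0.2739, 0.1988]
ee_rot: [-3.14, 0.0, 0.003]
force: [-0.3, 0.4, 0.0]
width: 1.001
gripper_force: 0.0
```

```bash
python3 - <<'E'
from h import *
to()
im=cams.get_image("side");cv2.imwrite("pics/fin.png",im)
hsv=cv2.cvtColor(im,cv2.COLOR_BGR2HSV)[115:190,325:390]
i=cams.camera_info("side")
for n,m in[("brass",(hsv[...,0]>15)&(hsv[...,0]<32)&(hsv[...,1]>110)&(hsv[...,2]>80)),("red",((hsv[...,0]<8)|(hsv[...,0]>172))&(hsv[...,1]>130)&(hsv[...,2]>80))]:
  for c in cv2.findContours(m.astype(np.uint8),0,2)[0]:
    if cv2.contourArea(c)>20: print(n,np.array(cv2.boundingRect(c))+[325,115,0,0])
for p in[(.4371,-.2744,.075),(.4371,-.2744,.13),(.4371,-.288,.13),(.4371,-.2584,.075)]:
    c=i["R"]@np.array(p)+i["t"];print(p,((i["camera_matrix"]@c)/c[2])[:2].round(1))
a=cv2.imread("pics/side0.png")[260:420,180:370].astype(int);print("wrench/blue change",(abs(a-im[260:420,180:370]).max(2)>60).sum())
a=cv2.imread("pics/side0.png")[200:256,285:320].astype(int);print("light change",(abs(a-im[200:256,285:320]).max(2)>60).sum())
E
```

```text
[ 0.4341 -0.2739  0.1988] width 92.1 F [-0.3  0.4  0. ] 31.9167
yaw -0.02 z [-0.002  0.001 -1.   ]
brass [349 138  15  29]
red [345 160  23  14]
red [325 132  65  11]
red [350 115  17   6]
(0.4371, -0.2744, 0.075) [356.6 163.4]
(0.4371, -0.2744, 0.13) [357.3 140.3]
(0.4371, -0.288, 0.13) [357.5 137.5]
(0.4371, -0.2584, 0.075) [356.4 167. ]
wrench/blue change 1221
light change 31
```

The drift spans rows 138–167 and columns 349–363, as predicted for standing upright and centred. The change near the wrench and blue disc is from the red disc leaving that region, as the arm never went low there. Handing in.

```bash
python3 -c "
from cell import job
print(job.sign_off())"
```

```text
the job is handed in; nothing more can be done
None
```

The ring, bearing, red disc and upright brass drift are stacked and released on the press plate, centred to within a few mm by the last side-camera check. I handed the job in at about 32 s; the sign-off returned no verdict.

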